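# Start the extractor, then the lathe

## Robot

A 7-joint arm with a two-finger parallel gripper is mounted at the origin on the work surface. World frame = base frame: x ahead of the robot, y to its left, z up, the work surface at z = 0. Lengths are in mm, angles in rad, forces in N, time in s.
With the tool pointing down it reaches from about 425 to 925 mm from the base axis. Payload 6.8 kg.
Tool frame: the origin (TCP) lies midway between the tips of the shut fingers; the grasp point (between the pads) lies arm.hold_point_z behind it (arm.hold_point_z is the distance from the TCP to the grasp point, in mm); z points along the fingers, y is the line along which they close (so a half turn about z gives the same grasp; the last joint's range is limited). The gripper opens to 88 mm and grips with 3 to 60 N. Pads are 20 mm wide; open, the fingers measure 115 mm over their backs; the gripper's body (75 mm by 178 mm) begins 61 mm behind the grasp point.
Start: joints at [-1.299, 0.477, 0.022, 1.555, -0.011, 1.109, -0.083], TCP at [250.243, 626.918, 222.664] pointing down, gripper open.
Joint ranges: [-2.96, 2.96], [-0.34, 2.1], [-1.41, 1.46], [0.24, 2.44], [-1.37, 4.51], [0.17, 1.92], [-2.96, 2.96]. Speed limits (rad/s): [2.39, 2.39, 3.14, 3.14, 3.14, 3.14, 3.14].

## Interface

Orientations are given as [roll, pitch, yaw] about the fixed x, y, z axes, in that order (R = Rz(yaw) Ry(pitch) Rx(roll)).
In Python, from cell import monitor, viewer, finish_job, arm gives the robot as it stands.
- The arm moves only by the tool jog_arm, never from a script. Its argument "commands" is a list of rows, each an object with "hand": the opening, from 0 (shut) to 1 (fully open); "translation": the shift along the world's x, y, z in mm, a list of three; "twist": the turn, a rotation vector about the world's x, y, z in degrees, a list of three. In form: [{"hand": hand, "translation": [x, y, z], "twist": [wx, wy, wz]}, ...]. A call has exactly 10 rows; each row shifts and turns the commanded pose from where the row before left it; what a row does not reach is not made up. A row lasts 1/10 s, in which the tool goes at most 50 mm and 8.59 degrees, less where a joint would pass 70% of its speed; a pose out of reach is approached as far as the arm can. A call with a gripper value outside its range is refused whole. The fingers move at their own pace and stop on an object; "newtons" is the grip in N (left out, the last holds). Time passes only in rows, so rows that do not move let the fingers close, or fill a call up. It gives the time, the measured TCP pose, the force, the opening and the grip force at its end, in the units of the state.
- monitor.get_state(): the state, without advancing time (a new reading comes with each control period).
- viewer.get_image(name): name is "side" or "top" or "wrist"; returns a dict with "image" (384x512x3 uint8, blue, green, red), "fx", "fy", "cx", "cy" (pixels), "camera_from_world" (4x4, takes a point from world to camera coordinates). Camera axes: x right, y down, z forward; pixel columns grow to the right and rows downward; lengths in mm; the calibration is good to about 2 mm. A picture is of the moment at which its call begins. There is no depth.
- finish_job(): hands the job in; it is judged then, once.
The state is a dict: "clock": time; "qpos": joint angles; "qd": joint speeds; "tau": joint torques, N m; "ee_pos": TCP position; "eef_rot": TCP orientation; "force": force on the tool from outside, world axes, zero at the start; "ft_torque": the same for the moment, N m; "gripper_width": opening from 0.0 (shut) to 1.0 (fully open); "gripper_force": force on a finger pad.
Only numpy, scipy, OpenCV 4.12 (cv2) and the standard library are available. Lean on these libraries where they do the work, as an engineer would, in place of code of your own. Each camera call takes 0.05 s, during which the arm holds its last target. There are 200 camera calls.

## Task

The dust extractor has tripped. On its switch box press the popped-out breaker plunger fully in, then press down the raised end of the rocker beside it until it has tipped right over, and then, on the lathe's control box, press the square start button fully down, keep it down for about a second and let it come up again. Keep to this order, do not press the mushroom-shaped stop button, and do not pick up or push away anything else on the bench.

Things in the scene. Friction and masses are not known exactly. Their poses are not given: they have to be found in the camera images.
- switch_box: extractor switch box, a grey painted steel box fixed to the bench, 100 (x) x 150 (y) x 65 mm high; origin at the centre of its underside, z up; yaw varies. On its flat top are the breaker plunger at box x 0, y +45 mm and the rocker at box x 0, y -35 mm (centre)
- breaker_top (a point): centre of the top of the breaker plunger, a black upright round pin of 16 mm diameter with a flat top; popped out it stands 14 mm above the box's top, fully in 6 mm; it moves with the plunger
- breaker (a joint): how far the breaker plunger is pressed in, m: about 0 popped out, 0.008 fully in (a firm stop). It moves against a steady friction of about 4 N and stays where it is left
- rocker_end (a point): point on top of the rocker's raised end (the end towards the box's +x), 4 mm in from its edge; it moves with the rocker. The rocker is a black V-shaped paddle 49 mm long along the box's x and 24 mm wide, tipping about a level axis along the box's y under its middle. The raised end's edge stands about 20 mm above the box's top, and ends 12 mm above it, its half of the paddle then level, with the other end raised instead
- rocker (a joint): tip of the rocker, rad: about 0 off (the box's +x end raised), 0.34 on (that end fully down, a firm stop). It takes about 4 N at the raised end and stays where it is left
- control_box: lathe control box, a dark steel box fixed to the bench, 110 (x) x 190 (y) x 55 mm high with an aluminium face on top; origin at the centre of its underside, z up; yaw varies. On its top: square start button at box x 0, y -60 mm; a fixed round speed dial (34 mm across, 13 mm high) at x +22 mm, y 0; mushroom stop button at x 0, y +60 mm
- start_top (a point): centre of the flat top of the start button, a black square key 24 x 24 mm standing 14 mm above the box's top when up, 8 mm when fully down; it moves with the button
- start (a joint): how far the start button is pressed, m: 0 up, 0.006 fully down (a firm stop); a spring, 5 N at full travel, pushes it up again
- stop_top (a point): centre of the top of the stop button, a black round mushroom head 40 mm across, 23 mm above the box's top; leave it alone
- stop (a joint): how far the stop button is pressed, m: 0 up, 0.006 down; a spring holds it up
- wax_tin: loose round aluminium tin, 64 mm across, 45 mm high, standing just behind the switch box (its +x side); origin at the centre of its underside; leave it alone
- bowl: loose turned wooden bowl, 110 mm across, 50 mm high, at one side of the boxes; origin at the centre of its underside; leave it alone
- chuck_key: loose steel T-shaped chuck key lying flat, 110 mm long, cross bar 90 mm, 14 mm high, at one side of the boxes; origin under the middle of its shaft; leave it alone
- gouge: loose turning gouge lying along y at the far edge of the work, dark wooden handle 250 mm and steel blade 180 mm, 34 mm thick; origin below its axis, 200 mm from the butt of the handle; leave it alone
There are look-alikes about, which are no part of the job. What is shaped like the switch_box but blue is not meant. What is shaped like the control_box but green is not meant.

How it is judged (in metres and radians):
On the way, in this order (a step that is already met when the one before it is completed fails the run):
1. the breaker plunger is pressed in (at least 6.5 of 8 mm) (value of joint breaker above 0.0065 m), for 0.2 s.
2. the rocker is tipped over (at least 0.28 of 0.34 rad) (value of joint rocker above 0.28 rad), for 0.2 s.
3. the start button is held down (at least 4.5 of 6 mm) for 0.4 s (value of joint start above 0.0045 m), for 0.4 s.
At the end, for the whole second after the job is handed in: breaker plunger in (at least 6.5 of 8 mm), rocker tipped over (at least 0.28 of 0.34 rad), start and stop buttons up (within 1 mm), tin, bowl, chuck key and gouge within 20 mm of where they were (value of joint breaker above 0.0065 m and value of joint rocker above 0.28 rad and value of joint each of start, stop below 0.001 m and distance of each of wax_tin, bowl, chuck_key, gouge from where it was at the start of the episode below 0.02 m); the robot touches nothing.
It fails at once if the rocker is tipped on while the breaker is not in (value of joint rocker above 0.2 rad and value of joint breaker below 0.006 m).
It fails at once if the start button is pressed before the breaker is in and the rocker on (value of joint start above 0.003 m and (value of joint breaker below 0.006 m or value of joint rocker below 0.26 rad)).
It fails at once if the stop button is pressed (value of joint stop above 0.003 m).
It fails at once if the tin, bowl, chuck key or gouge is lifted, carried or pushed away by more than 20 mm (distance of any of wax_tin, bowl, chuck_key, gouge from where it was at the start of the episode above 0.02 m).
It also fails if it takes over 40 s, if anything falls off the work surface, if the arm or the gripper's body presses on something with over 40 N, if the wrist force passes 120 N, or if a joint passes its speed limit or range.

## Working session

There is one attempt and no reset: what is moved stays moved. The work goes in short steps, Python scripts to look and compute and a tool call to move; the robot and the scene stay as the last step left them, time stands still between calls to the robot, and variables do not carry over. Pictures are saved under pics/ and viewed, at most 10 in all, crops included, and the job is handed in when it is done.

Besides the shell and the picture viewer there is one more tool, called after ">>>" by a JSON object that holds its "method" and its "body". jog_arm: Moves the arm, as the interface text tells. Its arguments: {"type":"object","properties":{"commands":{"type":"array"},"newtons":{"type":"number"}},"required":["commands"]}

```bash
mkdir -p pics; ls
python3 - <<'E'
from cell import monitor, viewer, arm
import cv2, numpy as np
for n in ("top","side"):
    d=viewer.get_image(n); cv2.imwrite(f"pics/{n}0.png",d["image"])
    np.savez(f"{n}.npz",**d)
    print(n,d["fx"],d["cx"],d["cy"],np.round(d["camera_from_world"],3).tolist())
s=monitor.get_state(); print(s["clock"],s["ee_pos"],s["eef_rot"],s["gripper_width"],arm.hold_point_z)
E
```

```text
pics
top 426.9379953546094 251.18383751042967 198.5576313783386 [[-0.004, -1.0, -0.002, 13.668], [-0.979, 0.004, -0.202, 559.187], [0.202, 0.001, -0.979, 1140.466], [0.0, 0.0, 0.0, 1.0]]
side 347.86237900475123 256.3664298816285 195.71345972888105 [[0.798, -0.602, 0.019, -460.729], [-0.392, -0.544, -0.742, 286.829], [0.457, 0.585, -0.67, 681.017], [0.0, 0.0, 0.0, 1.0]]
0.1 [250.0480585  626.42326099 221.8058995 ] [-3.14000456e+00  8.49571214e-05  2.76181620e+00] 0.9999855353809459 18.700000000000003
```

View pics/top0.png

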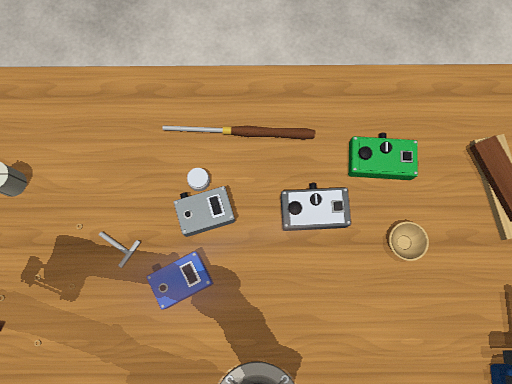

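View pics/side0.png

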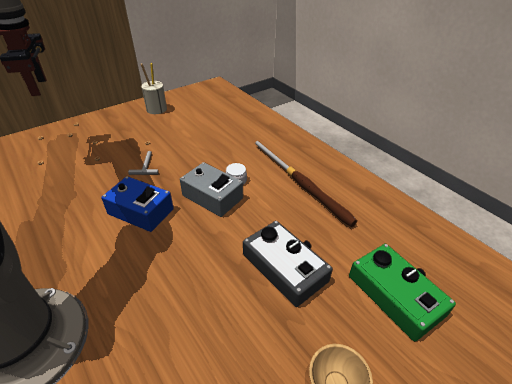

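The top view shows the grey switch box at about (205,211), with its plunger near (188,214) and rocker near (215,200). The white-faced control box is at about (315,208), with start near (338,206) and stop near (295,208). The blue and green boxes are decoys. Next I'll measure dark blobs in both views.

```bash
cat > h.py <<'E'
import numpy as np, cv2
def ray(d,u,v,z):
    T=np.array(d["camera_from_world"]);R=T[:3,:3];o=-R.T@T[:3,3]
    r=R.T@np.array([(u-d["cx"])/d["fx"],(v-d["cy"])/d["fy"],1]);return o+r*(z-o[2])/r[2]
def pix(d,p):
    T=np.array(d["camera_from_world"]);q=T[:3,:3]@np.array(p)+T[:3,3]
    return d["fx"]*q[0]/q[2]+d["cx"],d["fy"]*q[1]/q[2]+d["cy"]
def blobs(d,x0,y0,x1,y1,thr=50,amin=15):
    m=(d["image"][y0:y1,x0:x1].max(2)<thr).astype(np.uint8)
    n,_,st,c=cv2.connectedComponentsWithStats(m)
    return [(np.round(c[i]+[x0,y0],1),st[i].tolist()[2:]) for i in range(1,n) if st[i][4]>=amin]
E
python3 - <<'E'
from h import *
t=np.load("top.npz");s=np.load("side.npz")
for d,box,zs in((t,(172,182,240,240),(79,77)),(t,(278,182,354,234),(69,78)),(s,(178,158,248,216),(79,77)),(s,(240,218,335,305),(69,78))):
    for c,st in blobs(d,*box): print(c,st,[np.round(ray(d,*c,z)[:2]).tolist() for z in zs])
    print()
a=t["image"][180:240,170:360]; b=s["image"][155:305,175:335]
cv2.imwrite("pics/c.png",np.vstack([cv2.resize(a,(760,240),interpolation=2),cv2.copyMakeBorder(cv2.resize(b,None,fx=2.3,fy=2.3,interpolation=2),0,0,0,760-368,0)]))
E
```

```text
[183.5 195. ] [8, 6, 30] [[566.0, 198.0], [566.0, 198.0]]
[215.3 206.2] [12, 18, 83] [[534.0, 110.0], [534.0, 110.0]]
[187.2 213.6] [5, 5, 17] [[514.0, 186.0], [514.0, 187.0]]

[312.5 185.5] [8, 6, 37] [[593.0, -160.0], [591.0, -159.0]]
[315.2 199.1] [11, 11, 53] [[554.0, -166.0], [553.0, -165.0]]
[294.5 206.1] [14, 12, 74] [[535.0, -109.0], [533.0, -108.0]]
[341.  226.5] [11, 2, 18] [[478.0, -234.0], [476.0, -233.0]]

[198.5 171. ] [6, 5, 24] [[509.0, 179.0], [510.0, 182.0]]
[220.3 181.5] [17, 15, 133] [[533.0, 106.0], [535.0, 108.0]]
[230.8 199.8] [23, 33, 348] [[516.0, 29.0], [517.0, 31.0]]

[268.6 233.9] [16, 15, 191] [[528.0, -111.0], [522.0, -117.0]]
[293.1 247. ] [15, 14, 120] [[548.0, -174.0], [542.0, -179.0]]
[307.2 243.8] [7, 7, 30] [[580.0, -186.0], [574.0, -191.0]]
[284.3 279.2] [89, 62, 1058] [[476.0, -227.0], [472.0, -232.0]]
[305.2 267.7] [15, 13, 117] [[531.0, -232.0], [526.0, -236.0]]
```

View pics/c.png

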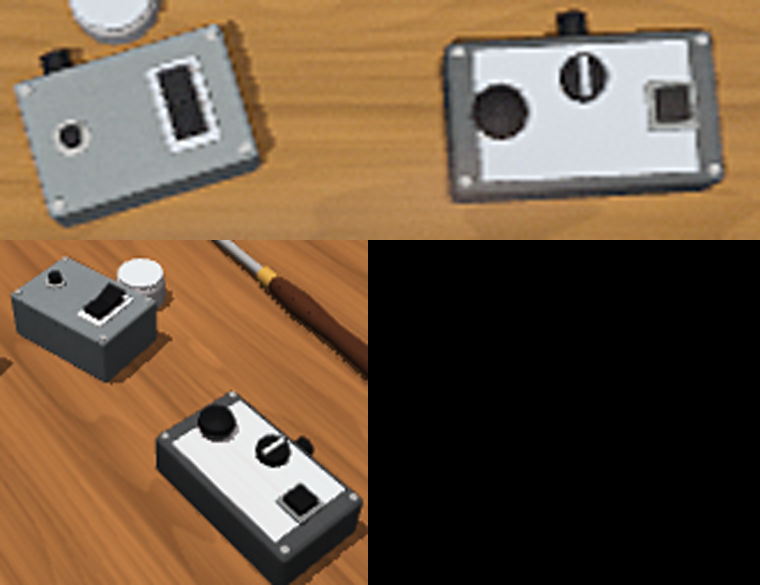

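The crop confirms the layout. In the top view the plunger is at (187.5,213.7), the rocker centre at (216,206), the start button at (338,206) and the stop button at (295,206). The plunger-to-rocker distance comes out at 79 mm against 80 given, so the switch box yaw is about 16°. I'll shut the hand, go above the plunger and look with the wrist camera.

>>> {"method": "jog_arm", "body": {"commands": [{"hand": 0, "translation": [22, -38, 0], "twist": [0, 0, 0]}, {"hand": 0, "translation": [22, -38, 0], "twist": [0, 0, 0]}, {"hand": 0, "translation": [22, -38, 0], "twist": [0, 0, 0]}, {"hand": 0, "translation": [22, -38, 0], "twist": [0, 0, 0]}, {"hand": 0, "translation": [22, -38, 0], "twist": [0, 0, 0]}, {"hand": 0, "translation": [22, -38, 0], "twist": [0, 0, 0]}, {"hand": 0, "translation": [22, -38, 0], "twist": [0, 0, 0]}, {"hand": 0, "translation": [22, -38, 0], "twist": [0, 0, 0]}, {"hand": 0, "translation": [22, -38, 0], "twist": [0, 0, 0]}, {"hand": 0, "translation": [22, -38, 0], "twist": [0, 0, 0]}]}}

```text
clock: 1.1
ee_pos: [470.6, 245.1, 222.5]
eef_rot: [-3.141, -0.0, 2.762]
force: [1.1, 0.4, 0.0]
gripper_width: 0.131
gripper_force: 0.0
```

>>> {"method": "jog_arm", "body": {"commands": [{"hand": 0, "translation": [14, -20, -10], "twist": [0, 0, 0]}, {"hand": 0, "translation": [14, -20, -10], "twist": [0, 0, 0]}, {"hand": 0, "translation": [14, -22, -10], "twist": [0, 0, 0]}, {"hand": 0, "translation": [0, 0, -10], "twist": [0, 0, 0]}, {"hand": 0, "translation": [0, 0, 0], "twist": [0, 0, 0]}, {"hand": 0, "translation": [0, 0, 0], "twist": [0, 0, 0]}, {"hand": 0, "translation": [0, 0, 0], "twist": [0, 0, 0]}, {"hand": 0, "translation": [0, 0, 0], "twist": [0, 0, 0]}, {"hand": 0, "translation": [0, 0, 0], "twist": [0, 0, 0]}, {"hand": 0, "translation": [0, 0, 0], "twist": [0, 0, 0]}]}}

```text
clock: 2.1
ee_pos: [512.3, 185.2, 182.9]
eef_rot: [3.141, 0.0, 2.762]
force: [1.2, 0.5, -0.7]
gripper_width: 0.005
gripper_force: 0.0
```

Run:
```python
from h import *
from cell import monitor, viewer
d=viewer.get_image("wrist");np.savez("w1.npz",**d)
im=d["image"].copy()
for p in ((512,184,79),(534,108,77),(554,114,84)): print(np.round(pix(d,p)))
cv2.imwrite("pics/w1.png",im); s=monitor.get_state();print(s["ee_pos"],s["eef_rot"],s["gripper_width"],s["clock"])
for c,st in blobs(d,0,0,512,384,50,60): print(c,st,np.round(ray(d,*c,79)))
```

```text
[257. 190.]
[199. 233.]
[210. 249.]
[512.22892272 185.16739785 182.85013615] [3.14127598e+00 1.67530446e-04 2.76212554e+00] 0.0008371800807522213 2.15
[183.  29.] [57, 59, 1559] [352. 178.  79.]
[287.5  20.4] [28, 33, 419] [380. 266.  79.]
[261.  188.2] [15, 16, 171] [512. 189.  79.]
[250.9 256.5] [210, 67, 6747] [580. 150.  79.]
[294.2 220.5] [17, 15, 136] [558. 208.  79.]
[ 72.2 250.3] [64, 55, 1603] [501. -28.  79.]
[489.9 264.5] [39, 33, 455] [687. 392.  79.]
[ 30.6 272.8] [39, 10, 99] [508. -86.  79.]
[ 48.2 311.9] [15, 22, 82] [559. -97.  79.]
[276.9 359.1] [512, 83, 21949] [722. 127.  79.]
[205. 328.] [97, 19, 1008] [647.  64.  79.]
[284.9 324.3] [51, 13, 257] [678. 154.  79.]
[337.9 324.9] [45, 8, 187] [702. 212.  79.]
```

View pics/w1.png

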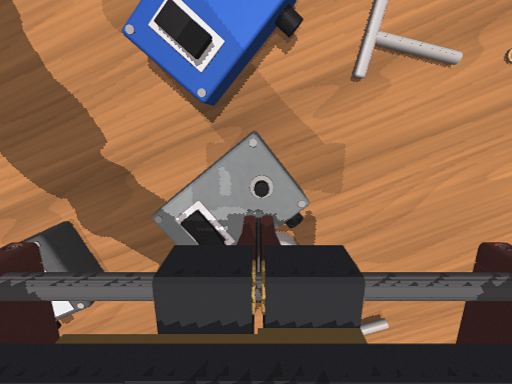

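The wrist view shows the plunger at (261,188), which casts to (512,189). The top view gave (514,186), so I'll use (512,187). Pressing the breaker now.

>>> {"method": "jog_arm", "body": {"commands": [{"hand": 0, "translation": [0, 2, -25], "twist": [0, 0, 0]}, {"hand": 0, "translation": [0, 0, -25], "twist": [0, 0, 0]}, {"hand": 0, "translation": [0, 0, -25], "twist": [0, 0, 0]}, {"hand": 0, "translation": [0, 0, -15], "twist": [0, 0, 0]}, {"hand": 0, "translation": [0, 0, -8], "twist": [0, 0, 0]}, {"hand": 0, "translation": [0, 0, -4], "twist": [0, 0, 0]}, {"hand": 0, "translation": [0, 0, -4], "twist": [0, 0, 0]}, {"hand": 0, "translation": [0, 0, -4], "twist": [0, 0, 0]}, {"hand": 0, "translation": [0, 0, -2], "twist": [0, 0, 0]}, {"hand": 0, "translation": [0, 0, 0], "twist": [0, 0, 0]}]}}

```text
clock: 3.15
ee_pos: [512.5, 187.0, 71.3]
eef_rot: [3.141, 0.0, 2.762]
force: [-2.0, -0.9, 4.0]
gripper_width: 0.006
gripper_force: 2.4
```

>>> {"method": "jog_arm", "body": {"commands": [{"hand": 0, "translation": [0, 0, -1], "twist": [0, 0, 0]}, {"hand": 0, "translation": [0, 0, -1], "twist": [0, 0, 0]}, {"hand": 0, "translation": [0, 0, -1], "twist": [0, 0, 0]}, {"hand": 0, "translation": [0, 0, 0], "twist": [0, 0, 0]}, {"hand": 0, "translation": [0, 0, 0], "twist": [0, 0, 0]}, {"hand": 0, "translation": [0, 0, 0], "twist": [0, 0, 0]}, {"hand": 0, "translation": [0, 0, 0], "twist": [0, 0, 0]}, {"hand": 0, "translation": [0, 0, 0], "twist": [0, 0, 0]}, {"hand": 0, "translation": [0, 0, 0], "twist": [0, 0, 0]}, {"hand": 0, "translation": [0, 0, 0], "twist": [0, 0, 0]}]}}

```text
clock: 4.15
ee_pos: [512.6, 187.0, 70.6]
eef_rot: [3.14, 0.0, 2.761]
force: [-10.0, -5.5, 29.7]
gripper_width: 0.004
gripper_force: 14.9
```

It met a firm stop at 70.6 mm (71 expected) with 30 N, so the breaker is in. With a yaw of about 17° the rocker end is at about (555,116). Lifting and going above it.

>>> {"method": "jog_arm", "body": {"commands": [{"hand": 0, "translation": [0, 0, 20], "twist": [0, 0, 0]}, {"hand": 0, "translation": [0, 0, 25], "twist": [0, 0, 0]}, {"hand": 0, "translation": [10, -18, 0], "twist": [0, 0, 0]}, {"hand": 0, "translation": [10, -18, 0], "twist": [0, 0, 0]}, {"hand": 0, "translation": [11, -18, 0], "twist": [0, 0, 0]}, {"hand": 0, "translation": [11, -17, 0], "twist": [0, 0, 0]}, {"hand": 0, "translation": [0, 0, 0], "twist": [0, 0, 0]}, {"hand": 0, "translation": [0, 0, -10], "twist": [0, 0, 0]}, {"hand": 0, "translation": [0, 0, -5], "twist": [0, 0, 0]}, {"hand": 0, "translation": [0, 0, 0], "twist": [0, 0, 0]}]}}

```text
clock: 5.15
ee_pos: [552.8, 117.1, 96.3]
eef_rot: [-3.141, -0.002, 2.764]
force: [0.4, 0.6, -0.6]
gripper_width: 0.004
gripper_force: 0.0
```

Run:
```python
from h import *
from cell import viewer
w=viewer.get_image("wrist");s=viewer.get_image("side")
a=w["image"]; b=cv2.resize(s["image"][130:230,150:270],None,fx=3,fy=3,interpolation=2)
c=np.zeros((384,872,3),np.uint8);c[:,:512]=a;c[:300,512:]=b
cv2.imwrite("pics/w2.png",c[:,72:])
```

```text
(no output)
```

View pics/w2.png

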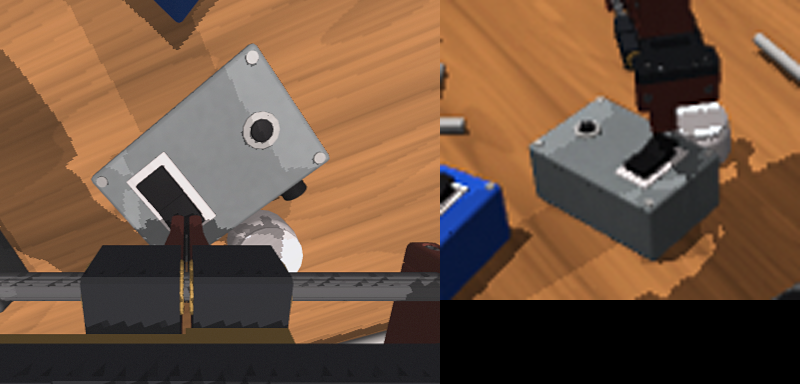

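The wrist view shows the plunger low in its collar at (262,130) and the fingertips over the rocker's raised end, near (185,215). Pressing the rocker.

>>> {"method": "jog_arm", "body": {"commands": [{"hand": 0, "translation": [1, 0, -5], "twist": [0, 0, 0]}, {"hand": 0, "translation": [0, 0, -5], "twist": [0, 0, 0]}, {"hand": 0, "translation": [0, 0, -3], "twist": [0, 0, 0]}, {"hand": 0, "translation": [0, 0, -3], "twist": [0, 0, 0]}, {"hand": 0, "translation": [0, 0, -2], "twist": [0, 0, 0]}, {"hand": 0, "translation": [0, 0, -2], "twist": [0, 0, 0]}, {"hand": 0, "translation": [0, 0, -1], "twist": [0, 0, 0]}, {"hand": 0, "translation": [0, 0, 0], "twist": [0, 0, 0]}, {"hand": 0, "translation": [0, 0, 0], "twist": [0, 0, 0]}, {"hand": 0, "translation": [0, 0, 0], "twist": [0, 0, 0]}]}}

```text
clock: 6.25
ee_pos: [556.8, 116.4, 77.4]
eef_rot: [3.14, 0.002, 2.762]
force: [3.8, 2.5, 6.0]
gripper_width: 0.009
gripper_force: 2.6
```

>>> {"method": "jog_arm", "body": {"commands": [{"hand": 0, "translation": [0, 0, -1], "twist": [0, 0, 0]}, {"hand": 0, "translation": [0, 0, -1], "twist": [0, 0, 0]}, {"hand": 0, "translation": [0, 0, -1], "twist": [0, 0, 0]}, {"hand": 0, "translation": [0, 0, 0], "twist": [0, 0, 0]}, {"hand": 0, "translation": [0, 0, 0], "twist": [0, 0, 0]}, {"hand": 0, "translation": [0, 0, 0], "twist": [0, 0, 0]}, {"hand": 0, "translation": [0, 0, 0], "twist": [0, 0, 0]}, {"hand": 0, "translation": [0, 0, 0], "twist": [0, 0, 0]}, {"hand": 0, "translation": [0, 0, 0], "twist": [0, 0, 0]}, {"hand": 0, "translation": [0, 0, 0], "twist": [0, 0, 0]}]}}

```text
clock: 7.25
ee_pos: [556.9, 116.5, 77.0]
eef_rot: [3.139, 0.002, 2.761]
force: [-4.3, 0.5, 29.4]
gripper_width: 0.003
gripper_force: 14.9
```

The rocker met a firm stop at 77.0 mm, as expected (65 + 12). Now going above the start button, passing well over the stop button.

>>> {"method": "jog_arm", "body": {"commands": [{"hand": 0, "translation": [0, 0, 35], "twist": [0, 0, 0]}, {"hand": 0, "translation": [0, 0, 40], "twist": [0, 0, 0]}, {"hand": 0, "translation": [0, 0, 35], "twist": [0, 0, 0]}, {"hand": 0, "translation": [-2, -40, 0], "twist": [0, 0, 0]}, {"hand": 0, "translation": [-3, -40, 0], "twist": [0, 0, 0]}, {"hand": 0, "translation": [-3, -40, 0], "twist": [0, 0, 0]}, {"hand": 0, "translation": [-3, -40, 0], "twist": [0, 0, 0]}, {"hand": 0, "translation": [-3, -40, 0], "twist": [0, 0, 0]}, {"hand": 0, "translation": [-3, -40, 0], "twist": [0, 0, 0]}, {"hand": 0, "translation": [-3, -40, 0], "twist": [0, 0, 0]}]}}

```text
clock: 8.25
ee_pos: [532.9, -165.4, 182.5]
eef_rot: [-3.141, -0.004, 2.762]
force: [0.1, 0.2, -0.2]
gripper_width: 0.005
gripper_force: 0.0
```

>>> {"method": "jog_arm", "body": {"commands": [{"hand": 0, "translation": [-2, -32, 0], "twist": [0, 0, 0]}, {"hand": 0, "translation": [0, -30, 0], "twist": [0, 0, 0]}, {"hand": 0, "translation": [0, 0, 0], "twist": [0, 0, 0]}, {"hand": 0, "translation": [0, 0, 0], "twist": [0, 0, 0]}, {"hand": 0, "translation": [0, 0, 0], "twist": [0, 0, 0]}, {"hand": 0, "translation": [0, 0, 0], "twist": [0, 0, 0]}, {"hand": 0, "translation": [0, 0, 0], "twist": [0, 0, 0]}, {"hand": 0, "translation": [0, 0, 0], "twist": [0, 0, 0]}, {"hand": 0, "translation": [0, 0, 0], "twist": [0, 0, 0]}, {"hand": 0, "translation": [0, 0, 0], "twist": [0, 0, 0]}]}}

```text
clock: 9.25
ee_pos: [533.3, -225.9, 183.7]
eef_rot: [3.142, 0.0, 2.762]
force: [0.2, 0.5, 0.4]
gripper_width: 0.007
gripper_force: 0.0
```

Run:
```python
from h import *
from cell import viewer
w=viewer.get_image("wrist");s=viewer.get_image("side");np.savez("w3.npz",**w)
for c,st in blobs(w,100,100,400,300,50,60): print(c,st,np.round(ray(w,*c,69)))
print(pix(w,(535,-227,69)),pix(w,(533,-108,78)))
a=w["image"]; b=cv2.resize(s["image"][130:230,150:270],None,fx=3,fy=3,interpolation=2)
c=np.zeros((384,872,3),np.uint8);c[:,:512]=a;c[:300,512:]=b
cv2.imwrite("pics/w3.png",c[:,72:])
```

```text
[261.8 128.8] [90, 44, 218] [ 479. -200.   69.]
[365.8 144.1] [39, 38, 836] [ 532. -107.   69.]
[315.5 183.7] [31, 31, 595] [ 553. -168.   69.]
[257.  188.6] [27, 28, 495] [ 535. -228.   69.]
[324.6 212.5] [19, 15, 186] [ 587. -169.   69.]
[257.4 272.4] [300, 82, 10735] [ 628. -265.   69.]
(np.float64(257.64810928991744), np.float64(188.52659128113424)) (np.float64(368.9518501214046), np.float64(145.81332784104643))
```

View pics/w3.png

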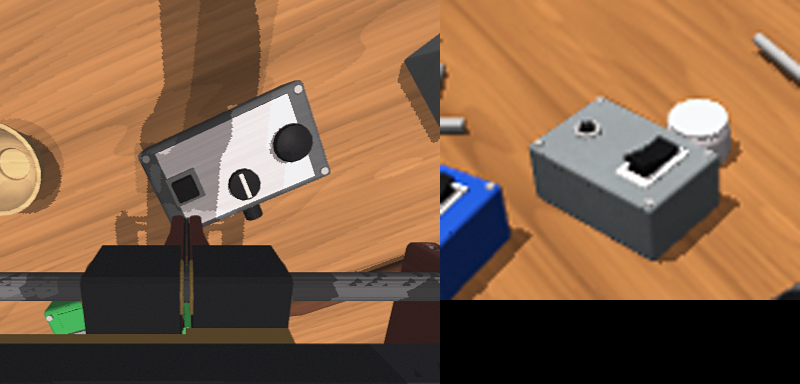

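The start button is at (257,189) in the wrist view, which casts to (535,-228). The side crop shows the rocker tipped over. Pressing start and holding it.

>>> {"method": "jog_arm", "body": {"commands": [{"hand": 0, "translation": [2, -2, -30], "twist": [0, 0, 0]}, {"hand": 0, "translation": [0, 0, -30], "twist": [0, 0, 0]}, {"hand": 0, "translation": [0, 0, -25], "twist": [0, 0, 0]}, {"hand": 0, "translation": [0, 0, -15], "twist": [0, 0, 0]}, {"hand": 0, "translation": [0, 0, -8], "twist": [0, 0, 0]}, {"hand": 0, "translation": [0, 0, -5], "twist": [0, 0, 0]}, {"hand": 0, "translation": [0, 0, -4], "twist": [0, 0, 0]}, {"hand": 0, "translation": [0, 0, -3], "twist": [0, 0, 0]}, {"hand": 0, "translation": [0, 0, -2], "twist": [0, 0, 0]}, {"hand": 0, "translation": [0, 0, 0], "twist": [0, 0, 0]}]}}

```text
clock: 10.35
ee_pos: [535.7, -228.4, 63.3]
eef_rot: [3.141, 0.001, 2.761]
force: [-3.7, 2.4, 11.5]
gripper_width: 0.006
gripper_force: 5.7
```

Reading 11.5 N at 63.3 mm, so the button is at its stop. I'll hold it for about a second, then lift.

>>> {"method": "jog_arm", "body": {"commands": [{"hand": 0, "translation": [0, 0, -0.5], "twist": [0, 0, 0]}, {"hand": 0, "translation": [0, 0, 0], "twist": [0, 0, 0]}, {"hand": 0, "translation": [0, 0, 0], "twist": [0, 0, 0]}, {"hand": 0, "translation": [0, 0, 0], "twist": [0, 0, 0]}, {"hand": 0, "translation": [0, 0, 0], "twist": [0, 0, 0]}, {"hand": 0, "translation": [0, 0, 0], "twist": [0, 0, 0]}, {"hand": 0, "translation": [0, 0, 0], "twist": [0, 0, 0]}, {"hand": 0, "translation": [0, 0, 0], "twist": [0, 0, 0]}, {"hand": 0, "translation": [0, 0, 0], "twist": [0, 0, 0]}, {"hand": 0, "translation": [0, 0, 0], "twist": [0, 0, 0]}]}}

```text
clock: 11.35
ee_pos: [535.7, -228.3, 63.2]
eef_rot: [3.141, 0.001, 2.761]
force: [-5.2, 1.9, 15.6]
gripper_width: 0.002
gripper_force: 7.7
```

>>> {"method": "jog_arm", "body": {"commands": [{"hand": 0, "translation": [0, 0, 10], "twist": [0, 0, 0]}, {"hand": 0, "translation": [0, 0, 20], "twist": [0, 0, 0]}, {"hand": 0, "translation": [0, 0, 30], "twist": [0, 0, 0]}, {"hand": 0, "translation": [0, 0, 30], "twist": [0, 0, 0]}, {"hand": 0, "translation": [0, 0, 20], "twist": [0, 0, 0]}, {"hand": 0, "translation": [0, 0, 10], "twist": [0, 0, 0]}, {"hand": 0, "translation": [0, 0, 0], "twist": [0, 0, 0]}, {"hand": 0, "translation": [0, 0, 0], "twist": [0, 0, 0]}, {"hand": 0, "translation": [0, 0, 0], "twist": [0, 0, 0]}, {"hand": 0, "translation": [0, 0, 0], "twist": [0, 0, 0]}]}}

```text
clock: 12.35
ee_pos: [534.6, -227.9, 180.0]
eef_rot: [-3.141, -0.002, 2.762]
force: [0.3, 0.0, -0.7]
gripper_width: 0.004
gripper_force: 0.0
```

```bash
python3 -c "
from cell import finish_job
print(finish_job())"
```

```text
the job is handed in; nothing more can be done
None
```

I pressed the breaker in, tipped the rocker over, held the start button down for about a second and released it, in that order; the job was handed in at about 12 s, and no verdict was returned.

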